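# Take two points with the stylus, then hold the spring clamp open

## Robot

A 6-joint arm with a two-finger parallel gripper is mounted at the origin on the work surface. World frame = base frame: x ahead of the robot, y to its left, z up, the work surface at z = 0. Lengths are in m, angles in rad, forces in N, time in s.
With the tool pointing down it reaches from about 0.25 to 0.85 m from the base axis. Payload 12.5 kg.
Tool frame: the origin (TCP) lies on the front face of the gripper's body, between the roots of the fingers; the fingertips stand manip.finger_overhang ahead of it and the grasp point (between the pads) lies 65 mm ahead of it (manip.finger_overhang is the distance from the TCP to the fingertips, in m); z points along the fingers, y is the direction in which the jaws open and shut (so a half turn about z gives the same grasp; the last joint's range is limited). The gripper opens to 93 mm and grips with 3 to 60 N. Pads are 15 mm wide; open, the fingers measure 128 mm over their backs; the gripper's body (75 mm by 188 mm) begins 65 mm behind the grasp point.
Start: joints at [1.16, 0.351, 1.652, -0, 1.139, -0.085], TCP at [0.176, 0.521, 0.303] pointing down, gripper open.
Joint ranges: [-2.75, 2.75], [-0.79, 2.1], [0.01, 2.65], [-1.57, 4.71], [0.07, 3.14], [-2.87, 2.87]. Speed limits (rad/s): [2.22, 2.22, 2.79, 3.14, 3.14, 3.14].

## Interface

Orientations are given as a rotation vector (axis times angle).
In Python, from workcell import sensors, viewer, manip gives the robot as it stands. The module is installed in compiled form; this text tells all that it offers.
- The arm moves only by the tool apply_moves, never from a script. Its argument "steps" is a list of rows, each a list of 7 numbers: the shift along the tool's x, y, z in mm, then the turn, a rotation vector about the tool's x, y, z in rad, then the closure, from -1 (fully open) to 1 (shut), so that 0 is half open. A call has 1 to 5 rows; each row is the pose to reach, as a shift and turn from the pose measured when the call began, along the tool's axes at that moment; what a row does not reach only later rows make up. A row lasts 1/8 s, in which the tool goes at most 62.5 mm and 10.7 degrees, less where a joint would pass 70% of its speed; a pose out of reach is approached as far as the arm can. A call with a gripper value outside its range is refused whole. The fingers move at their own pace and stop on an object; "newtons" is the grip in N (left out, the last holds). Time passes only in rows, so rows that repeat a pose let the fingers close. It gives the time, the measured TCP pose, the force and the opening at its end, in the units of the state.
- sensors.get_obs(): the state, without advancing time (a new reading comes with each control period).
- viewer.get_image(name): name is "side" or "top"; returns the picture (420x560x3 uint8, red, green, blue); there is no depth.
- viewer.camera_info(name): a dict with "mtx" (3x3 intrinsics, pixels), "dist_coeffs" ([k1, k2, p1, p2, k3] as OpenCV has them; the pictures are not rectified), "cam_to_world" (4x4, takes a point from camera to world coordinates). Camera axes: x right, y up, looking along -z (the intrinsics and any distortion apply to the point x, -y, -z); pixel columns grow to the right and rows downward; lengths in m; the calibration is good to about 2 mm. A picture is of the moment at which its call begins. camera_info takes no time and is no camera call.
- manip.sign_off(): hands the job in, once; it reports no verdict.
The state is a dict: "time": time; "q": joint angles; "joint_velocities": joint speeds; "tau": joint torques, N m; "tcp_pos": TCP position; "tcp_rot": TCP orientation; "contact_force": force on the tool from outside, world axes, zero at the start; "wrist_torque": the same for the moment, N m; "finger_gap": opening from 0.0 (shut) to 1.0 (fully open).
Only numpy, scipy, OpenCV 4.12 (cv2) and the standard library are available. Lean on these libraries where they do the work, as an engineer would, in place of code of your own. Each camera call takes 0.05 s, during which the arm holds its last target.

## Task

Check the workpiece clamped in the fixture: take the touch stylus out of its stand, touch its tip onto the top of the small round boss for a moment, then onto the top of the large one, and stand it back in the hole of its stand. Then open the clamp for unloading: pull the fixture's spring-return slide out by its upright handle until the slide's pointed index is level with the pointed mark on the rail beside it, and finish still holding it there, without letting go. Leave the mark and everything else on the bench where they are.

Things in the scene. Friction and masses are not known exactly. Their poses are not given: they have to be found in the camera images.
- fixture: Fixed checking fixture: dark steel base plate 280 x 150 x 20 mm. Origin on the bench, 10 mm from the plate's middle towards +x; z up. On the +x side a grey cast workpiece (120 x 120 mm, top at 45 mm) and two stops (54 mm high); on the -x side the clamp slide between two guide rails (top at 38 mm). The slide is pulled out along the fixture's -x axis.
- clamp_slide: The spring-return clamp slide of the fixture: a flat bar with a jaw at its inner end that presses on the workpiece, and an upright black paddle handle. Its origin coincides with the fixture's origin while it is fully in, axes as the fixture's; it moves 65 mm at most, along the fixture's -x. The spring pulls back with about 4 N when in, growing by 1 N per 10 mm; let go, it snaps back in.
- slide_handle (a point): Middle of the part of the slide's upright paddle handle that is to be gripped, 80 mm above the bench. The paddle is 16 mm thick along the fixture's x, 32 mm wide along its y, and its top is at 98 mm; it can be pinched from above either way. Below 38 mm lie bar and rails. Moves with the slide.
- slide_index (a point): Point of the index, a flat aluminium wedge that sticks out of the slide's bar towards the fixture's +y, 41 mm above the bench, 45 mm from the handle's middle along the fixture's +x (40 mm along its +y). Moves with the slide.
- mark_tip (a point): Point of the mark: a flat steel wedge on a small block with a screw, on the rail at the fixture's +y side, pointing to the fixture's -y at the index's height. It starts 22 to 48 mm further along the fixture's -x than the index: pull the slide by that distance, until the two points face each other (a 4 mm gap across remains). Held by friction; must not be shifted.
- boss_small: Small round steel boss on the workpiece, diameter 16 mm, 15 mm tall, fixed; origin at the centre of its underside, z up. Small and large boss lie side by side on the workpiece, 70 to 79 mm apart; which of them is on which side varies.
- boss_small_top (a point): Centre of the small boss's flat top face, 60 mm above the bench.
- boss_large: Large round steel boss on the workpiece, diameter 32 mm, 15 mm tall, fixed; origin at the centre of its underside, z up.
- boss_large_top (a point): Centre of the large boss's flat top face, 60 mm above the bench.
- stylus: Touch stylus, 70 g, 117 mm long, at the start upright in the stand; origin at the tip of its steel shaft, z up along it. Shaft diameter 8 mm, 62 mm long, with a round tip; above it a round black handle of diameter 26 mm, 55 mm tall.
- stylus_grip (a point): Middle of the stylus's round handle, 89.5 mm above its tip.
- stylus_tip (a point): Tip of the stylus.
- stand: Fixed aluminium block 64 x 64 x 75 mm with one vertical hole in the middle of its top; origin at the centre of its underside. The stylus stands in it with its handle's underside on the block's top and its tip 13 mm above the bench.
- socket (a point): Centre of the mouth of the stand's hole, 75 mm above the bench; diameter 19 mm, 68 mm deep.
- wrench: Bystander: steel wrench, 150 mm, lying beyond the fixture.
- bush: Bystander: brass bush, diameter 28 mm, 16 mm tall, on the bench near the stand on the robot's side.
- vblock: Bystander: steel V-block 50 x 40 x 32 mm, beyond the stand.
- hammer: Bystander: hammer 280 mm long with wooden handle, at the robot's right.
- oil_bottle: Bystander: orange bottle with yellow cap, diameter 56 mm, 160 mm tall, at the left.
- stamp: Bystander: red and black hand stamp, 66 mm tall, on the clipboard at the left.
- bowl: Bystander: steel bowl, diameter 100 mm, 40 mm tall, at the right.
There are look-alikes about, which are no part of the job. Leave any black or purple look-alike of the stand alone.

How it is judged:
On the way, in this order (a step that is already met when the one before it is completed fails the run):
1. the held stylus touches the top of the small boss with its tip (contact force between stylus and boss_small above 0.3 N and horizontal distance between stylus_tip and boss_small_top below 0.009 m and distance between stylus_tip and boss_small_top below 0.011 m and contact force between the fingers and stylus above 1 N), for 0.2 s.
2. the held stylus touches the top of the large boss with its tip (contact force between stylus and boss_large above 0.3 N and horizontal distance between stylus_tip and boss_large_top below 0.015 m and distance between stylus_tip and boss_large_top below 0.017 m and contact force between the fingers and stylus above 1 N), for 0.2 s.
3. the stylus stands in its stand again, let go (horizontal distance between stylus_tip and socket below 0.01 m and height (world z) of stylus_tip below 0.022 m and angle between stylus's own z axis and vertical below 0.2 rad and contact force between the fingers and stylus below 0.1 N), for 0.2 s.
At the end, for the whole second after the job is handed in: The slide's index is level with the mark within 4 mm along the slide's travel and still, held by the fingers (contact force above 1.5 N), and the stylus stands untouched in the stand's hole (tip within 10 mm of the hole's axis and below 22 mm, tilt below 0.2 rad) (all of step 3 and x of slide_index in the frame of mark_tip between -0.004 and 0.004 m and linear speed of clamp_slide below 0.01 m/s and contact force between the fingers and clamp_slide above 1.5 N and linear speed of stylus below 0.02 m/s); the arm keeps its last pose, push and grip.
It fails at once if the mark is shifted by more than 3 mm (distance of mark_tip from where it was at the start of the episode above 0.003 m).
It fails at once if a bystander is moved by more than 20 mm (distance of any of wrench, bush, vblock, hammer, oil_bottle, stamp, bowl from where it was at the start of the episode above 0.02 m).
It also fails if it takes over 58 s, if anything falls off the work surface, if the arm or the gripper's body presses on something with over 40 N, if the wrist force passes 120 N, or if a joint passes its speed limit or range.

## Working session

There is one attempt and no reset: what is moved stays moved. The work goes in short steps, Python scripts to look and compute and a tool call to move; the robot and the scene stay as the last step left them, time stands still between calls to the robot, and variables do not carry over. Pictures are saved under pics/ and viewed, and the job is handed in when it is done.

Besides the shell and the picture viewer there is one more tool, called after "Request:" as name(argument=value, ...), one argument or row to a line, values as JSON. apply_moves: Moves the arm, as the interface text tells. Its arguments: {"type":"object","properties":{"steps":{"type":"array"},"newtons":{"type":"number"}},"required":["steps"]}

```bash
mkdir -p pics
python3 - <<'E'
from workcell import sensors, viewer, manip
import cv2,numpy as np
np.set_printoptions(precision=4,suppress=True)
for n in("side","top"):
    im=viewer.get_image(n); cv2.imwrite(f"pics/{n}0.png",im[:,:,::-1])
    print(viewer.camera_info(n))
print(sensors.get_obs(),manip.finger_overhang)
E
```

```text
{'mtx': array([[489.2391,   0.    , 288.3288],
       [  0.    , 489.2391, 207.662 ],
       [  0.    ,   0.    ,   1.    ]]), 'dist_coeffs': array([-0.0297,  0.    ,  0.    ,  0.    ,  0.    ]), 'cam_to_world': array([[ 0.8126,  0.3112, -0.4927, -0.0814],
       [-0.5827,  0.427 , -0.6915, -0.9183],
       [-0.0048,  0.849 ,  0.5283,  0.8303],
       [ 0.    ,  0.    ,  0.    ,  1.    ]])}
{'mtx': array([[420.0372,   0.    , 273.4489],
       [  0.    , 420.0372, 204.5903],
       [  0.    ,   0.    ,   1.    ]]), 'dist_coeffs': array([0.0151, 0.    , 0.    , 0.    , 0.    ]), 'cam_to_world': array([[ 0.0275,  0.9917, -0.1254,  0.3932],
       [-0.9992,  0.0309,  0.0254,  0.0558],
       [ 0.029 ,  0.1246,  0.9918,  1.6258],
       [ 0.    ,  0.    ,  0.    ,  1.    ]])}
{'time': 0.1, 'q': array([ 1.1604,  0.3512,  1.6524,  0.    ,  1.1391, -0.0846]), 'joint_velocities': array([ 0.0009, -0.0011,  0.0001,  0.0016, -0.0001,  0.0012]), 'tau': array([  0.0002, -49.803 , -28.5705,   0.07  ,   0.0239,  -0.0001]), 'tcp_pos': array([0.1759, 0.5209, 0.3023]), 'tcp_rot': array([-0.5095, -3.0997,  0.0015]), 'contact_force': array([ 0.1305, -0.4257,  0.3487]), 'wrist_torque': array([ 0.0602, -0.0285,  0.0424]), 'finger_gap': 0.9986291170748164} 0.0841
```

View pics/side0.png

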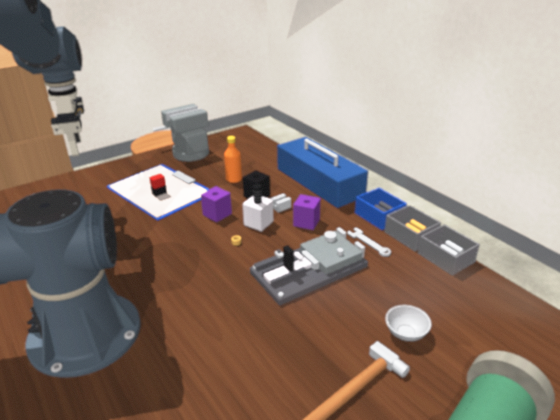

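View pics/top0.png

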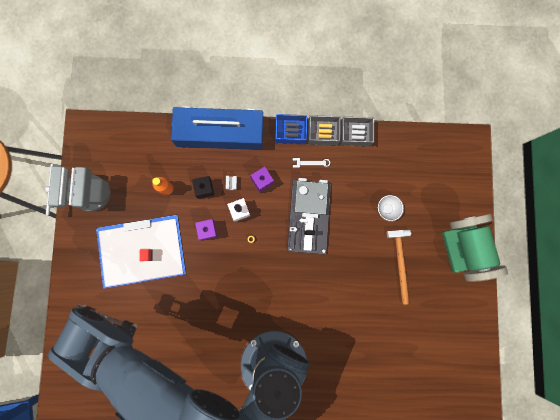

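Stand candidates in the top view: aluminium block with black stylus (239,210), black block (203,187), and purple blocks (262,179) and (206,230). The aluminium one with the stylus fits the description. I'll confirm it in enlarged crops.

Run:
```python
import cv2
t=cv2.imread("pics/top0.png"); s=cv2.imread("pics/side0.png")
def crop(im,x0,y0,x1,y1,k,n): cv2.imwrite(n,cv2.resize(im[y0:y1,x0:x1],None,fx=k,fy=k,interpolation=cv2.INTER_CUBIC))
crop(t,280,170,340,260,6.5,"pics/tf.png")
crop(t,190,160,290,250,6,"pics/ts.png")
crop(s,245,220,375,305,6,"pics/sf.png")
crop(s,195,160,325,250,6,"pics/ss.png")
```

```text
(no output)
```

View pics/tf.png

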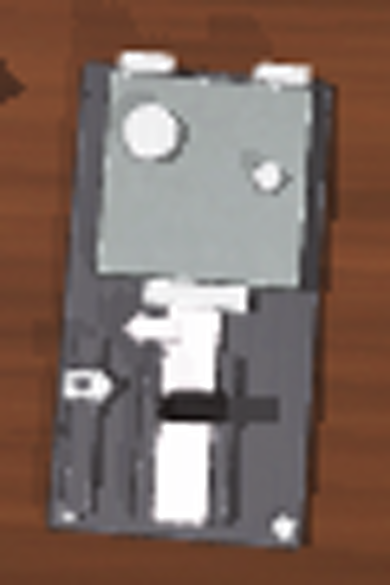

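View pics/ts.png

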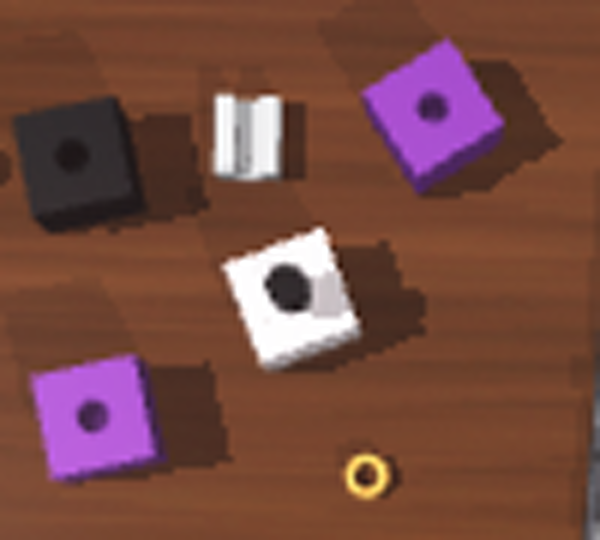

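View pics/sf.png

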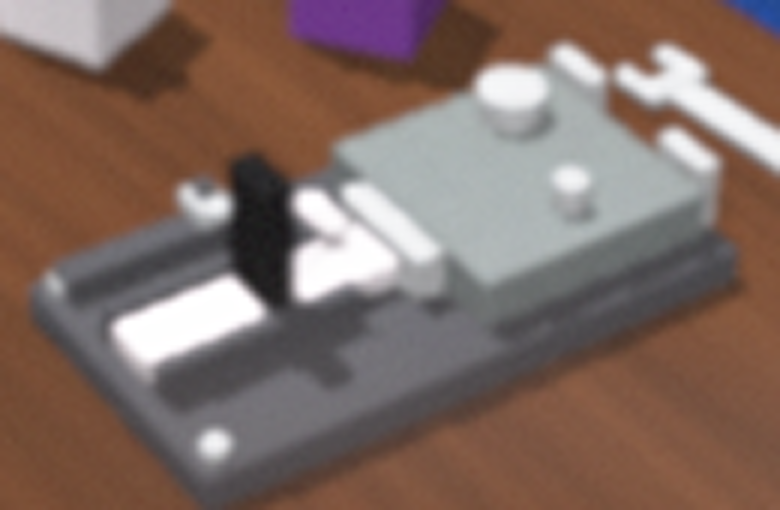

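View pics/ss.png

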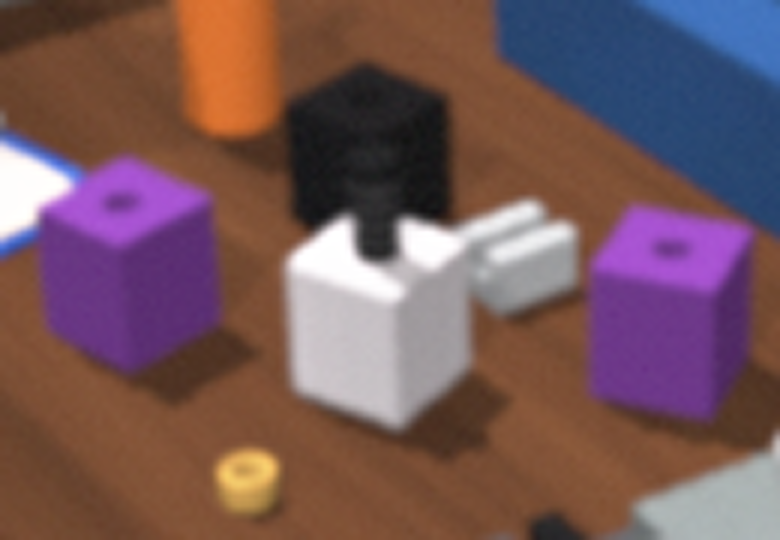

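The aluminium block holding the stylus is confirmed. In the top view the large boss is at about (303,190) and the small boss at about (321,197). The mark is on the left rail at about (300,229), and the index is at about (299,220). Next I'll measure them.

```bash
cat > h.py <<'E'
import cv2,numpy as np
from workcell import sensors, viewer, manip
from scipy.optimize import least_squares
from scipy.spatial.transform import Rotation as R
np.set_printoptions(precision=4,suppress=True)
F=np.diag([1.,-1,-1])
def proj(n,P):
    c=viewer.camera_info(n);T=np.linalg.inv(c["cam_to_world"]);P=np.atleast_2d(P)
    X=(P@T[:3,:3].T+T[:3,3])@F
    return cv2.projectPoints(X,np.zeros(3),np.zeros(3),c["mtx"],c["dist_coeffs"])[0][:,0]
def plane(n,uv,z):
    c=viewer.camera_info(n);p=cv2.undistortPoints(np.float64([[uv]]),c["mtx"],c["dist_coeffs"])[0,0]
    d=c["cam_to_world"][:3,:3]@F@np.r_[p,1];o=c["cam_to_world"][:3,3]
    return o+d*(z-o[2])/d[2]
def full(uv,k,x0,y0): return ((uv[0]+.5)/k-.5+x0,(uv[1]+.5)/k-.5+y0)
def crop(im,x0,y0,x1,y1,k,n): cv2.imwrite(n,cv2.resize(im[y0:y1,x0:x1,::-1],None,fx=k,fy=k,interpolation=cv2.INTER_CUBIC))
E
python3 - <<'E'
from h import *
tf=lambda *a:full(a,6.5,280,170); ts=lambda *a:full(a,6,190,160)
sf=lambda *a:full(a,6,245,220); ss=lambda *a:full(a,6,195,160)
for nm,t,s,z in [("large",tf(152,130),sf(513,86),.06),("small",tf(268,175),sf(572,181),.06),
  ("c-x+y",tf(50,525),sf(35,290),.02),("c-x-y",tf(303,547),sf(210,487),.02),("c+x-y",tf(333,85),sf(735,247),.02),("c+x+y",tf(83,63),None,.02),
  ("index",tf(125,328),None,.041),("mark",tf(128,385),None,.041),("handle top",tf(193,405),sf(262,167),.098),
  ("stylus",ts(288,286),None,.130),
  ("stL",ts(223,267),ss(287,265),.075),("stF",ts(265,357),ss(395,302),.075),("stR",ts(358,325),ss(470,240),.075),("stT",ts(323,229),None,.075)]:
    print(nm,t and np.array(t),plane("top",t,z),plane("side",s,z) if s else "")
# fixture fit per camera and both
mdl={"a":(-.15,.075,.02),"b":(-.15,-.075,.02),"c":(.13,-.075,.02),"d":(.13,.075,.02)}
T={"a":tf(50,525),"b":tf(303,547),"c":tf(333,85),"d":tf(83,63)}
S={"a":sf(35,290),"b":sf(210,487),"c":sf(735,247)}
def tr(p,P): return R.from_euler("z",p[2]).apply(P)+np.r_[p[:2],0]
def res(p,obs):
    r=[]
    for n,O in obs: r.append(proj(n,tr(p,[mdl[k] for k in O]))-np.array(list(O.values())))
    return np.vstack(r).ravel()
for o in ([("top",T)],[("side",S)],[("top",T),("side",S)]):
    q=least_squares(res,[.5,-.05,0],args=(o,)); print(q.x,q.fun)
# stand
mdl={"L":(-.032,.032,.075),"T":(.032,.032,.075),"F":(-.032,-.032,.075),"R":(.032,-.032,.075)}
T={"L":ts(223,267),"F":ts(265,357),"R":ts(358,325),"T":ts(323,229)}
S={"L":ss(287,265),"F":ss(395,302),"R":ss(470,240)}
for o in ([("top",T)],[("side",S)],[("top",T),("side",S)]):
    q=least_squares(res,[.5,.1,.3],args=(o,)); print(q.x,q.fun)
E
```

```text
large [302.9615 189.5769] [ 0.6519 -0.0943  0.06  ] [ 0.6501 -0.0883  0.06  ]
small [320.8077 196.5   ] [ 0.6276 -0.1624  0.06  ] [ 0.6246 -0.159   0.06  ]
c-x+y [287.2692 250.3462] [ 0.4225 -0.0427  0.02  ] [ 0.4199 -0.042   0.02  ]
c-x-y [326.1923 253.7308] [ 0.4138 -0.1914  0.02  ] [ 0.4106 -0.1894  0.02  ]
c+x-y [330.8077 182.6538] [ 0.6893 -0.2063  0.02  ] [ 0.6879 -0.1994  0.02  ]
c+x+y [292.3462 179.2692] [ 0.6977 -0.056   0.02  ] 
index [298.8077 220.0385] [ 0.5376 -0.0825  0.041 ] 
mark [299.2692 228.8077] [ 0.5043 -0.0849  0.041 ] 
handle top [309.2692 231.8846] [ 0.4902 -0.1166  0.098 ] [ 0.4915 -0.1129  0.098 ]
stylus [237.5833 207.25  ] [0.5687 0.1456 0.13  ] 
stL [226.75   204.0833] [0.5858 0.1895 0.075 ] [0.5258 0.1683 0.075 ]
stF [233.75   219.0833] [0.5308 0.1614 0.075 ] [0.5503 0.108  0.075 ]
stR [249.25 213.75] [0.5523 0.1049 0.075 ] [0.6124 0.1349 0.075 ]
stT [243.4167 197.75  ] [0.6115 0.1286 0.075 ] 
[ 0.5659 -0.1246 -0.0526] [-0.2292  0.628   0.0499  0.4406  0.0339 -0.6342  0.1549 -0.4837]
[ 0.5641 -0.1205 -0.0394] [-1.3846 -0.0717  0.2443 -0.0892  1.1384 -0.2169]
[ 0.5646 -0.1226 -0.0489] [-0.6236  1.0433 -0.3291  0.7099 -0.6    -0.3997 -0.4943 -0.1099 -0.8001
 -0.11    0.3769  0.0904  1.9543  0.4444]
[ 0.5701  0.1461 -1.1662] [ 0.3813 -0.288  -0.4438  0.7105  0.2281 -0.2532 -0.1637 -0.1755]
[0.5685 0.1509 0.3951] [ 0.2609 -0.0586  0.0714 -0.264  -0.3373  0.3711]
[ 0.5746  0.1434 -0.5969] [  0.2202   5.2761   7.1663   0.3771   1.8917  -8.1914  -6.1727  -2.2158
   8.0705  -6.7963 -10.816   -1.7991  -1.3983   8.1529]
```

```bash
cat >> h.py <<'E'
def goto(pos,yaw=-0.049):
    o=sensors.get_obs();R0=R.from_rotvec(o["tcp_rot"])
    y=np.r_[np.cos(yaw),np.sin(yaw),0];z=np.r_[0,0,-1.];x=np.cross(y,z)
    Rt=R.from_matrix(np.c_[x,y,z])
    print("t",o["time"],"tcp",o["tcp_pos"],"F",o["contact_force"],"gap",o["finger_gap"])
    print("shift mm",R0.inv().apply(np.array(pos)-o["tcp_pos"])*1000,"turn",(R0.inv()*Rt).as_rotvec())
E
python3 -c "
from h import *
goto([.5693,.1485,.26])"
```

```text
t 0.1 tcp [0.1759 0.5209 0.3023] F [ 0.1305 -0.4257  0.3487] gap 0.9986291170748164
shift mm [-491.8769 -226.8176   42.4539] turn [-0.0009  0.0006  1.294 ]
```

Request:
apply_moves(
  steps=[
    [-492,-227,42,0,0,1.29,-1],
    [-492,-227,42,0,0,1.29,-1],
    [-492,-227,42,0,0,1.29,-1],
    [-492,-227,42,0,0,1.29,-1],
    [-492,-227,42,0,0,1.29,-1],
  ],
  newtons=25,
)

```text
time: 0.72
tcp_pos: [0.4033, 0.3051, 0.2782]
tcp_rot: [1.863, 2.53, -0.001]
contact_force: [0.8, 0.2, -0.2]
finger_gap: 0.999
```

```bash
python3 -c "
from h import *
goto([.5693,.1485,.26])"
```

```text
t 0.725 tcp [0.4033 0.3051 0.2782] F [ 0.8161  0.2035 -0.2358] gap 0.9987762714036765
shift mm [-198.8223  112.0471   18.2938] turn [-0.0004  0.0007  0.3504]
```

Request:
apply_moves(
  steps=[
    [-199,112,18,0,0,0.35,-1],
    [-199,112,18,0,0,0.35,-1],
    [-199,112,18,0,0,0.35,-1],
    [-199,112,18,0,0,0.35,-1],
    [-199,112,18,0,0,0.35,-1],
  ],
)

```text
time: 1.35
tcp_pos: [0.5706, 0.1462, 0.2594]
tcp_rot: [2.278, 2.163, -0.003]
contact_force: [0.2, -0.5, 0.3]
finger_gap: 0.997
```

Run:
```python
from h import *
s=viewer.get_image("side"); t=viewer.get_image("top")
crop(s,195,100,325,250,4,"pics/s1.png"); crop(t,190,150,290,250,5,"pics/t1.png")
goto([.5693,.1485,.1675])
o=sensors.get_obs(); p=o["tcp_pos"]-[0,0,.0841]
print((proj("side",p)[0]-[195,100])*4,(proj("top",p)[0]-[190,150])*5)
```

```text
t 1.45 tcp [0.569  0.1483 0.2598] F [-1.4441  0.3423  0.4652] gap 1.0001757058705905
shift mm [ 0.303   0.3949 92.3277] turn [-0.0013  0.0008 -0.0003]
[248.155  288.4944] [230.4283 277.9508]
```

View pics/s1.png

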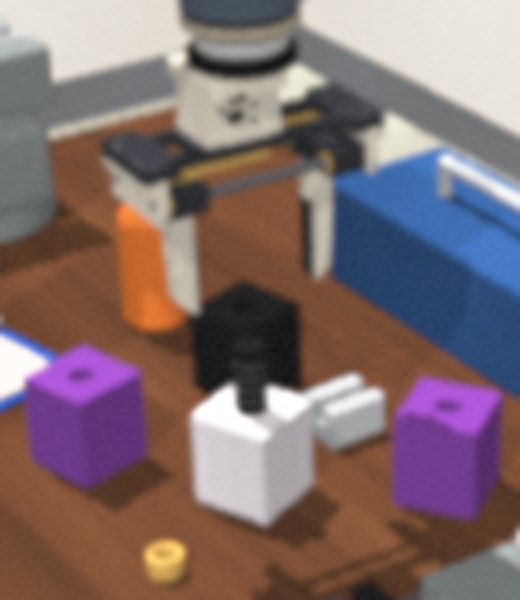

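View pics/t1.png

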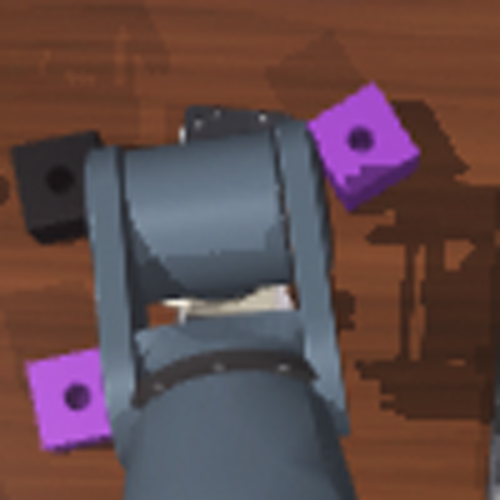

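The gripper is centred over the stylus: fingertip midpoint ≈ (250,290) in the side crop, stylus column ≈ 253. Descending to grip.

Request:
apply_moves(
  steps=[
    [0,0,50,0,0,0,-1],
    [0,0,92,0,0,0,-1],
    [0,0,92,0,0,0,-1],
    [0,0,92,0,0,0,0.7],
    [0,0,92,0,0,0,0.7],
  ],
  newtons=25,
)

```text
time: 2.08
tcp_pos: [0.5695, 0.1486, 0.1698]
tcp_rot: [2.274, 2.166, 0.002]
contact_force: [-0.3, 0.4, 0.0]
finger_gap: 0.834
```

Request:
apply_moves(
  steps=[
    [0,0,0,0,0,0,0.8],
    [0,0,0,0,0,0,0.8],
    [0,0,0,0,0,0,0.8],
  ],
)

```text
time: 2.45
tcp_pos: [0.5696, 0.1486, 0.17]
tcp_rot: [2.274, 2.165, 0.002]
contact_force: [-0.0, -0.1, -0.8]
finger_gap: 0.51
```

Request:
apply_moves(
  steps=[
    [0,0,0,0,0,0,0.8],
    [0,0,0,0,0,0,0.8],
    [0,0,0,0,0,0,0.8],
    [0,0,0,0,0,0,0.8],
  ],
)

```text
time: 2.95
tcp_pos: [0.5695, 0.1486, 0.17]
tcp_rot: [2.274, 2.165, 0.002]
contact_force: [0.1, -1.0, -0.7]
finger_gap: 0.278
```

```bash
python3 -c "
from h import *
im=viewer.get_image('side');crop(im,195,100,325,250,4,'pics/s2.png')
goto([.5695,.1485,.255])"
```

```text
t 3.0 tcp [0.5695 0.1486 0.17  ] F [ 0.3556 -0.4927 -0.1399] gap 0.27465920493370294
shift mm [ -0.1411   0.1473 -85.0017] turn [0.0017 0.0001 0.0001]
```

View pics/s2.png

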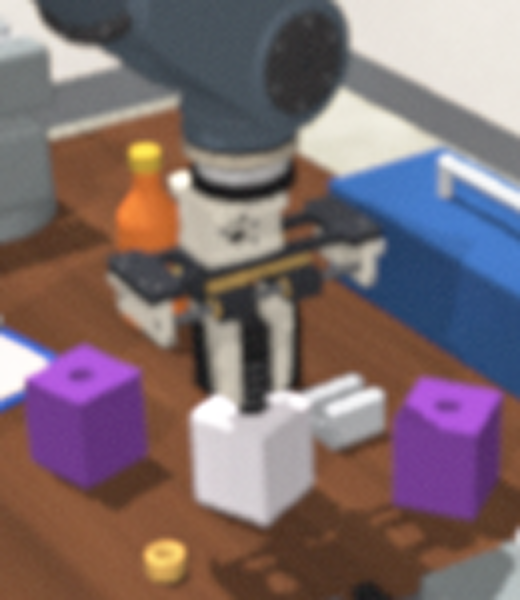

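Gripped: gap 0.275, about 26 mm. Lifting.

Request:
apply_moves(
  steps=[
    [0,0,-45,0,0,0,0.8],
    [0,0,-90,0,0,0,0.8],
    [0,0,-90,0,0,0,0.8],
  ],
  newtons=30,
)

```text
time: 3.38
tcp_pos: [0.5704, 0.1489, 0.2632]
tcp_rot: [2.272, 2.163, 0.009]
contact_force: [0.7, 0.1, -1.0]
finger_gap: 0.277
```

```bash
python3 -c "
from h import *
im=viewer.get_image('side');crop(im,195,80,325,250,4,'pics/s3.png')
p=sensors.get_obs()['tcp_pos']-[0,0,.157];print((proj('side',p)[0]-[195,80])*4)
goto([.626,-.161,.245])"
```

```text
[252.2715 454.5089]
t 3.425 tcp [0.5696 0.1487 0.2609] F [ 0.2806  0.6293 -1.2549] gap 0.27407549001993975
shift mm [-306.5776   71.3938   16.0805] turn [ 0.0039 -0.0004  0.0001]
```

View pics/s3.png

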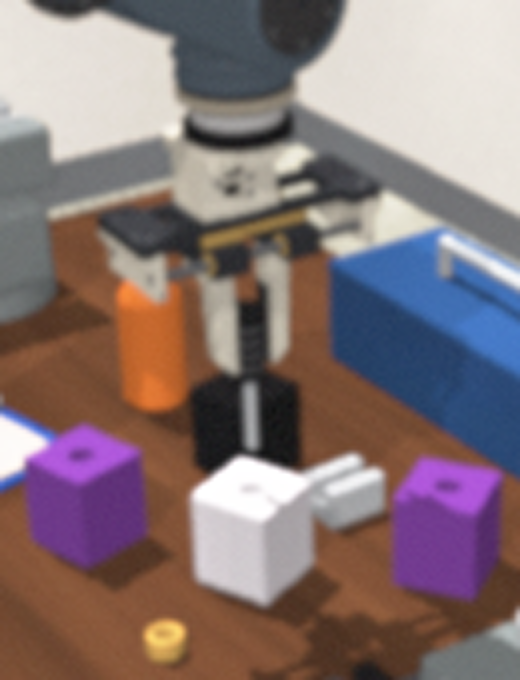

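The stylus is out, with its tip at (252,450) in the crop against a predicted (252,454). Moving over the small boss.

Request:
apply_moves(
  steps=[
    [-307,71,10,0.004,0,0,0.8],
    [-307,71,10,0.004,0,0,0.8],
    [-307,71,10,0.004,0,0,0.8],
    [-307,71,10,0.004,0,0,0.8],
    [-307,71,10,0.004,0,0,0.8],
  ],
)

```text
time: 4.05
tcp_pos: [0.6246, -0.1606, 0.2491]
tcp_rot: [-2.273, -2.165, 0.002]
contact_force: [0.9, 0.6, -0.1]
finger_gap: 0.268
```

Request:
apply_moves(
  steps=[
    [0,0,0,0,0,0,0.8],
  ],
)

```text
time: 4.18
tcp_pos: [0.6241, -0.1643, 0.2468]
tcp_rot: [-2.276, -2.158, 0.004]
contact_force: [1.2, 1.1, -1.3]
finger_gap: 0.275
```

```bash
python3 -c "
from h import *
im=viewer.get_image('side');crop(im,270,160,390,300,4,'pics/s4.png')
p=sensors.get_obs()['tcp_pos']-[0,0,.157];print((proj('side',p)[0]-[270,160])*4)
goto([.626,-.161,.219])"
```

```text
[284.3986 324.9395]
t 4.225 tcp [ 0.6239 -0.1622  0.2466] F [ 0.0236  0.0727 -1.3869] gap 0.275465397028165
shift mm [ 1.2978  2.231  27.6229] turn [-0.006  -0.0022 -0.0028]
```

View pics/s4.png

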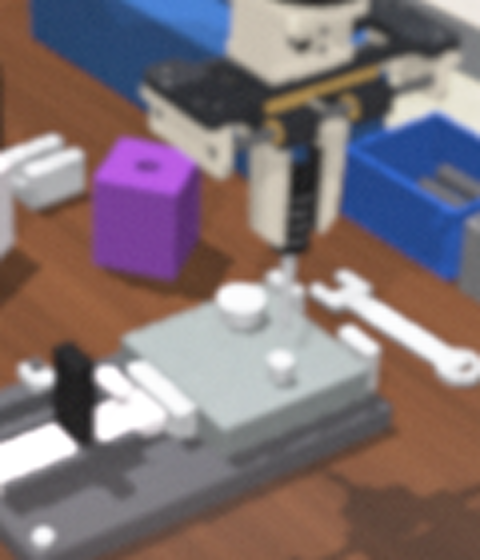

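```bash
python3 -c "
from h import *
im=viewer.get_image('side');crop(im,310,205,375,265,10,'pics/s5.png')
p=sensors.get_obs()['tcp_pos']-[0,0,.157];print((proj('side',p)[0]-[310,205])*10)
p[2]=.06;print((proj('side',p)[0]-[310,205])*10)"
```

```text
[307.459  357.9453]
[301.4451 451.6129]
```

View pics/s5.png

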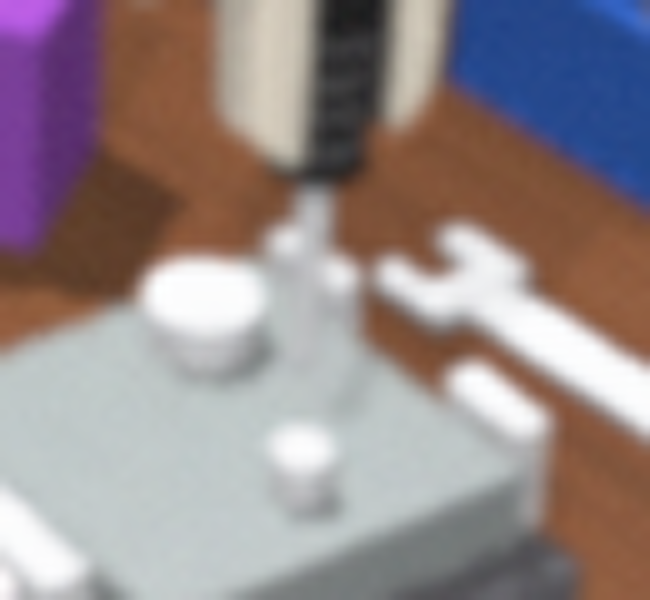

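The shaft tip is at about (305,360), directly above the small boss top at (303,440). Descending, then feeling for contact.

Request:
apply_moves(
  steps=[
    [1,2,14,-0.006,-0.002,-0.003,0.8],
    [1,2,24,-0.006,-0.002,-0.003,0.8],
    [1,2,26,-0.006,-0.002,-0.003,0.8],
    [1,2,28,-0.006,-0.002,-0.003,0.8],
    [1,2,28,-0.006,-0.002,-0.003,0.8],
  ],
)

```text
time: 4.9
tcp_pos: [0.6259, -0.1597, 0.2193]
tcp_rot: [2.273, 2.168, 0.001]
contact_force: [-0.2, -0.3, 0.7]
finger_gap: 0.272
```

Request:
apply_moves(
  steps=[
    [0,0,2,0,0,0,0.8],
    [0,0,3,0,0,0,0.8],
    [0,0,4,0,0,0,0.8],
    [0,0,4,0,0,0,0.8],
  ],
)

```text
time: 5.4
tcp_pos: [0.6261, -0.1598, 0.2163]
tcp_rot: [2.272, 2.168, 0.002]
contact_force: [-2.2, 0.6, 7.3]
finger_gap: 0.271
```

Contact: Fz 7.3 N. Holding and looking.

Request:
apply_moves(
  steps=[
    [0,0,1,0,0,0,0.8],
    [0,0,1,0,0,0,0.8],
    [0,0,1,0,0,0,0.8],
  ],
)

```text
time: 5.78
tcp_pos: [0.6262, -0.1598, 0.2163]
tcp_rot: [2.272, 2.167, 0.002]
contact_force: [-3.5, 0.9, 8.0]
finger_gap: 0.277
```

```bash
python3 -c "
from h import *
im=viewer.get_image('side');crop(im,310,205,375,265,10,'pics/s6.png')
goto([.651,-.092,.228])"
```

```text
t 5.825 tcp [ 0.6262 -0.1598  0.2163] F [-3.6149  0.5253  8.5734] gap 0.2754904097905969
shift mm [ 68.913   21.6294 -11.6696] turn [0.0021 0.0002 0.0019]
```

View pics/s6.png

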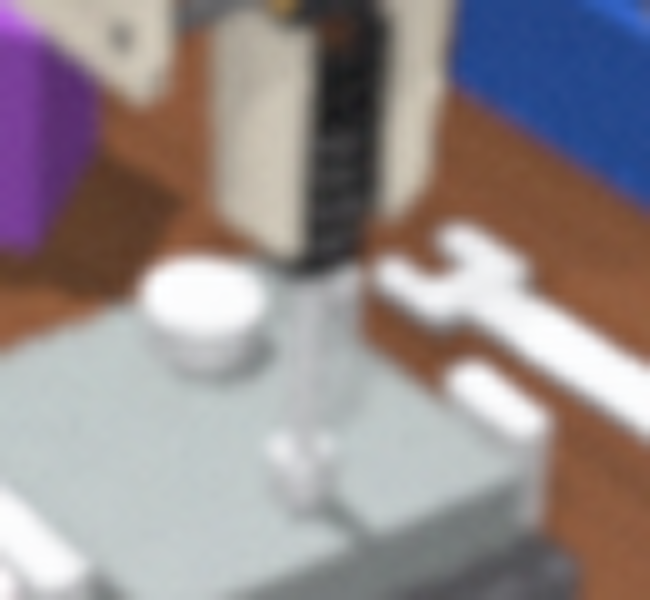

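The tip is on the small boss top, at about (300,445). Lifting and moving to the large boss at about (205,290).

Request:
apply_moves(
  steps=[
    [0,0,-12,0,0,0,0.8],
    [0,0,-18,0,0,0,0.8],
    [35,11,-18,0,0,0,0.8],
    [69,22,-18,0,0,0,0.8],
    [69,22,-14,0,0,0,0.8],
  ],
)

```text
time: 6.45
tcp_pos: [0.652, -0.09, 0.2307]
tcp_rot: [2.269, 2.17, 0.003]
contact_force: [-0.2, -0.9, -0.8]
finger_gap: 0.275
```

Request:
apply_moves(
  steps=[
    [0,0,3,0,0,0,0.8],
    [0,0,6,0,0,0,0.8],
    [0,0,9,0,0,0,0.8],
  ],
)

```text
time: 6.82
tcp_pos: [0.6519, -0.0907, 0.2215]
tcp_rot: [2.27, 2.169, 0.003]
contact_force: [-0.0, 0.3, -0.8]
finger_gap: 0.28
```

```bash
python3 -c "
from h import *
im=viewer.get_image('side');crop(im,310,205,375,265,10,'pics/s7.png')
goto([.651,-.092,.2165])"
```

```text
t 6.875 tcp [ 0.6518 -0.0906  0.2211] F [ 0.6814 -0.1719 -0.153 ] gap 0.274875423673613
shift mm [-1.4149 -0.7146  4.6359] turn [0.0025 0.0001 0.0037]
```

View pics/s7.png

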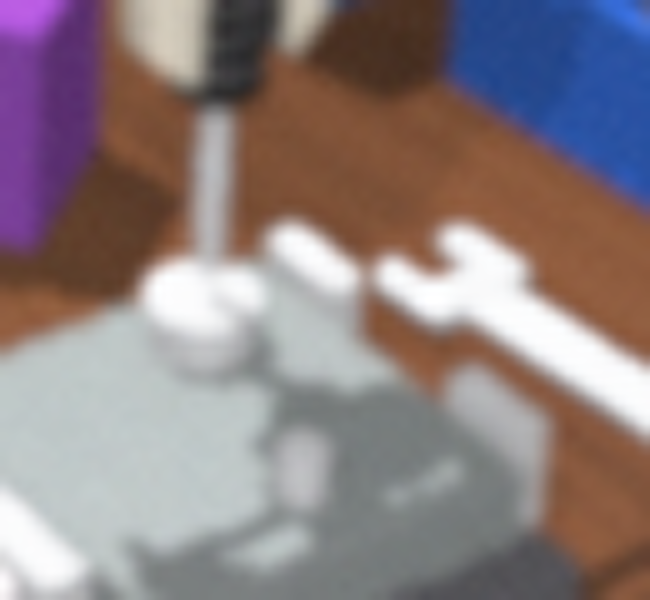

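The tip is about 4 mm above the middle of the large boss, at about (208,275). Lowering to touch.

Request:
apply_moves(
  steps=[
    [-1,-1,3,0,0,0,0.8],
    [-1,-1,5,0,0,0,0.8],
    [-1,-1,6,0,0,0,0.8],
    [-1,-1,6,0,0,0,0.8],
    [-1,-1,6,0,0,0,0.8],
  ],
)

```text
time: 7.5
tcp_pos: [0.6508, -0.0918, 0.2163]
tcp_rot: [2.269, 2.169, 0.002]
contact_force: [-3.9, 0.2, 8.6]
finger_gap: 0.277
```

Request:
apply_moves(
  steps=[
    [0,0,1,0,0,0,0.8],
    [0,0,1,0,0,0,0.8],
  ],
)

```text
time: 7.75
tcp_pos: [0.6507, -0.0919, 0.2163]
tcp_rot: [2.269, 2.169, 0.002]
contact_force: [-3.6, 1.3, 8.3]
finger_gap: 0.277
```

```bash
python3 -c "
from h import *
im=viewer.get_image('side');crop(im,290,165,375,265,6,'pics/s8.png')
goto([.5695,.1486,.255])"
```

```text
t 7.8 tcp [ 0.6507 -0.0919  0.2163] F [-4.2282  0.0286  8.472 ] gap 0.27226523109845974
shift mm [236.584  -91.9184 -39.1916] turn [0.0032 0.0008 0.0037]
```

View pics/s8.png

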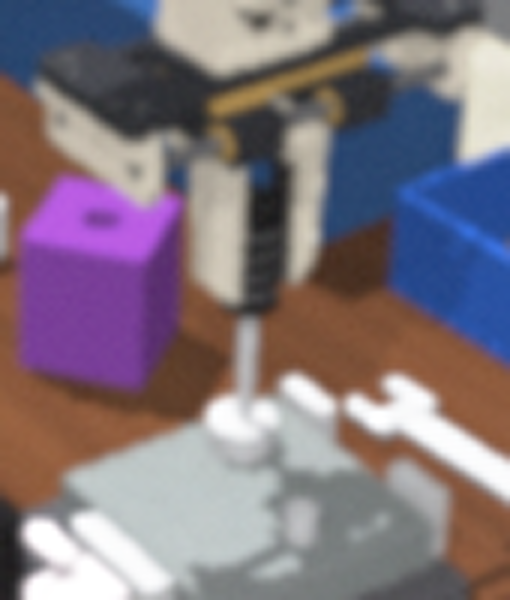

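The tip is on the large boss top with Fz ≈ 8.5 N, held for more than 0.4 s. Lifting and going back to the stand.

Request:
apply_moves(
  steps=[
    [0,0,-49,0,0,0.004,0.8],
    [60,-23,-49,0,0,0.004,0.8],
    [118,-46,-49,0,0,0.004,0.8],
    [176,-69,-49,0,0,0.004,0.8],
    [237,-92,-49,0,0,0.004,0.8],
  ],
)

```text
time: 8.43
tcp_pos: [0.5699, 0.1467, 0.265]
tcp_rot: [2.274, 2.164, 0.003]
contact_force: [0.8, 0.0, -0.5]
finger_gap: 0.277
```

Request:
apply_moves(
  steps=[
    [0,0,0,0,0,0,0.8],
    [0,0,0,0,0,0,0.8],
  ],
)

```text
time: 8.68
tcp_pos: [0.57, 0.1465, 0.2651]
tcp_rot: [2.273, 2.164, 0.003]
contact_force: [0.6, -0.4, -0.8]
finger_gap: 0.273
```

```bash
python3 -c "
from h import *
im=viewer.get_image('side');crop(im,195,80,325,250,4,'pics/s9.png')
p=sensors.get_obs()['tcp_pos']-[0,0,.157];print((proj('side',p)[0]-[195,80])*4)
goto([.5695,.1486,.1702])"
```

```text
[254.855  451.0697]
t 8.725 tcp [0.5702 0.1458 0.265 ] F [-0.4747  0.7036 -1.6547] gap 0.27465292726918394
shift mm [ 2.7964 -1.2127 94.762 ] turn [ 0.0038  0.0009 -0.0012]
```

View pics/s9.png

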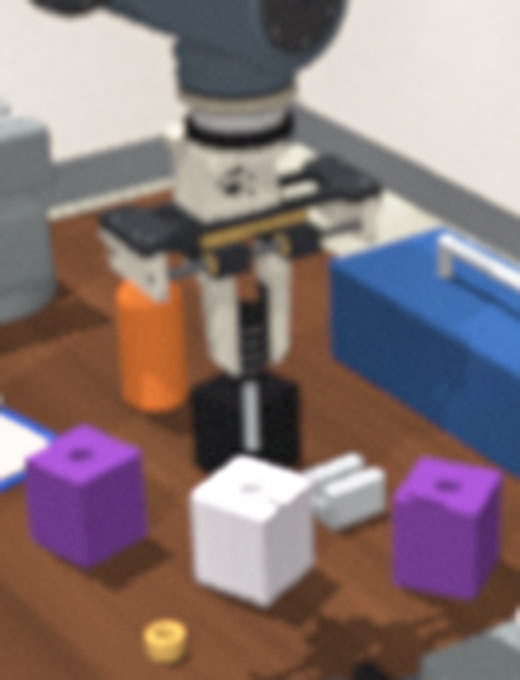

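The picture matches the one at lift-out. Inserting at the same xy as at the grasp.

Request:
apply_moves(
  steps=[
    [3,-1,15,0.004,0,0,0.8],
    [3,-1,20,0.004,0,0,0.8],
    [3,-1,40,0.004,0,0,0.8],
    [3,-1,55,0.004,0,0,0.8],
  ],
)

```text
time: 9.22
tcp_pos: [0.5695, 0.1484, 0.2087]
tcp_rot: [-2.277, -2.164, 0.003]
contact_force: [-0.0, -0.6, -1.0]
finger_gap: 0.275
```

```bash
python3 -c "
from h import *
goto([.5695,.1486,.1702])"
```

```text
t 9.225 tcp [0.5695 0.1484 0.2087] F [-0.0067 -0.5853 -1.0292] gap 0.2745984494335171
shift mm [ 0.2747  0.0581 38.4838] turn [-0.0011  0.0012 -0.0018]
```

Request:
apply_moves(
  steps=[
    [0,0,16,0,0,0,0.8],
    [0,0,30,0,0,0,0.8],
    [0,0,37,0,0,0,0.8],
    [0,0,38,0,0,0,0.8],
    [0,0,39,0,0,0,0.8],
  ],
)

```text
time: 9.85
tcp_pos: [0.5697, 0.1484, 0.1701]
tcp_rot: [2.277, 2.164, -0.001]
contact_force: [0.4, 0.1, -0.5]
finger_gap: 0.275
```

Request:
apply_moves(
  steps=[
    [0,0,0,0,0,0,0],
    [0,0,0,0,0,0,0],
    [0,0,0,0,0,0,-0.5],
    [0,0,0,0,0,0,-1],
    [0,0,0,0,0,0,-1],
  ],
)

```text
time: 10.48
tcp_pos: [0.5697, 0.1484, 0.1701]
tcp_rot: [2.277, 2.164, -0.001]
contact_force: [-0.8, -0.2, -0.6]
finger_gap: 0.767
```

```bash
python3 -c "
from h import *
im=viewer.get_image('side');crop(im,195,80,325,250,4,'pics/s10.png')
goto([.5695,.1486,.26])"
```

```text
t 10.525 tcp [0.5697 0.1484 0.1701] F [0.6305 0.1064 0.2674] gap 0.8044913554961304
shift mm [  0.1183  -0.2129 -89.8763] turn [-0.0003  0.001  -0.0018]
```

View pics/s10.png

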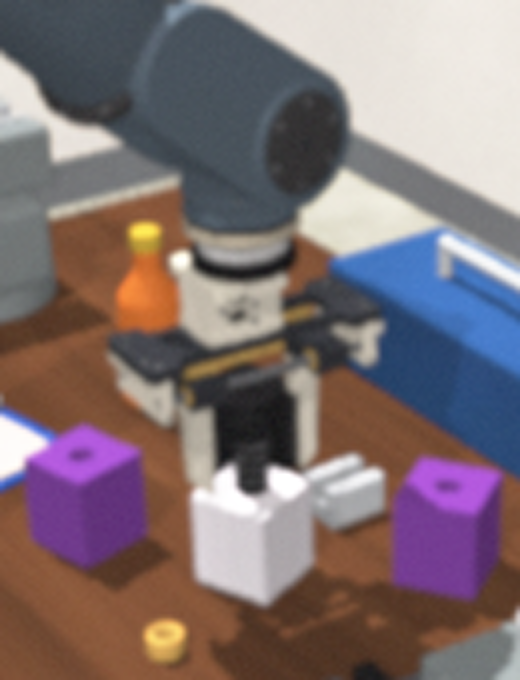

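The stylus is seated upright and let go. Going up and over to the slide handle.

Request:
apply_moves(
  steps=[
    [0,0,-50,0,0,0,-1],
    [0,0,-90,0,0,0,-1],
    [0,0,-90,0,0,0,-1],
  ],
)

```text
time: 10.9
tcp_pos: [0.5707, 0.1487, 0.2631]
tcp_rot: [2.275, 2.162, 0.006]
contact_force: [-0.4, -0.7, -0.9]
finger_gap: 0.996
```

```bash
python3 -c "
from h import *
goto([.491,-.1148,.235])"
```

```text
t 10.9 tcp [0.5707 0.1487 0.2631] F [-0.3942 -0.7094 -0.8817] gap 0.9960447060785522
shift mm [-267.1963  -66.3663   27.7186] turn [ 0.005  -0.0003 -0.0018]
```

Request:
apply_moves(
  steps=[
    [-267,-66,0,0,0,0,-1],
    [-267,-66,0,0,0,0,-1],
    [-267,-66,10,0,0,0,-1],
    [-267,-66,20,0,0,0,-1],
    [-267,-66,28,0,0,0,-1],
  ],
)

```text
time: 11.52
tcp_pos: [0.4901, -0.117, 0.2336]
tcp_rot: [2.278, 2.16, 0.005]
contact_force: [0.7, -0.5, 0.3]
finger_gap: 1.005
```

Request:
apply_moves(
  steps=[
    [0,0,0,0,0,0,-1],
    [0,0,0,0,0,0,-1],
  ],
)

```text
time: 11.78
tcp_pos: [0.4901, -0.1164, 0.2333]
tcp_rot: [2.278, 2.16, 0.004]
contact_force: [-0.4, -0.3, 0.8]
finger_gap: 1.0
```

```bash
python3 -c "
from h import *
im=viewer.get_image('side');crop(im,225,120,375,305,4,'pics/s11.png')
crop(im,195,150,325,250,6,'pics/s11b.png')
goto([.491,-.1148,.145])
p=sensors.get_obs()['tcp_pos'].copy();p[2]=.098;print((proj('side',p)[0]-[225,120])*4)"
```

```text
t 11.825 tcp [ 0.4903 -0.1162  0.2336] F [ 0.7369 -1.145   0.2461] gap 0.9990382194120827
shift mm [ 1.3686  0.254  88.5835] turn [ 0.0039 -0.0005 -0.0034]
[254.4987 512.8371]
```

View pics/s11.png

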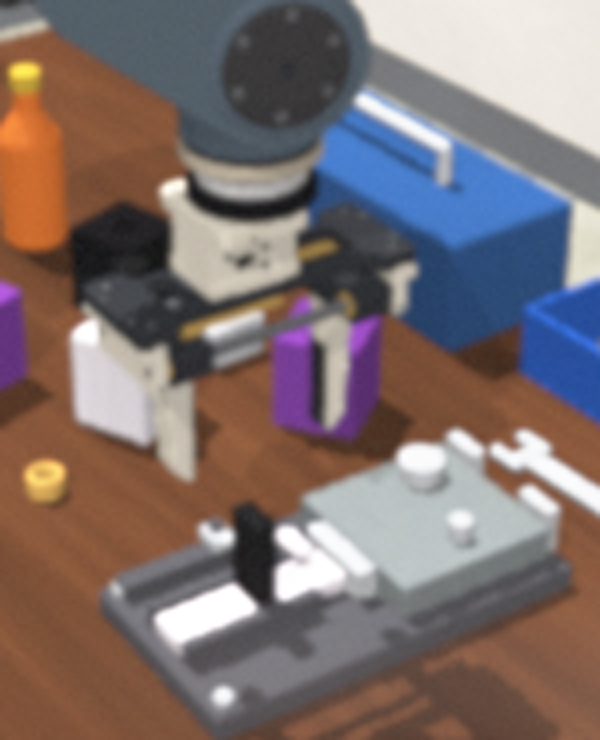

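View pics/s11b.png

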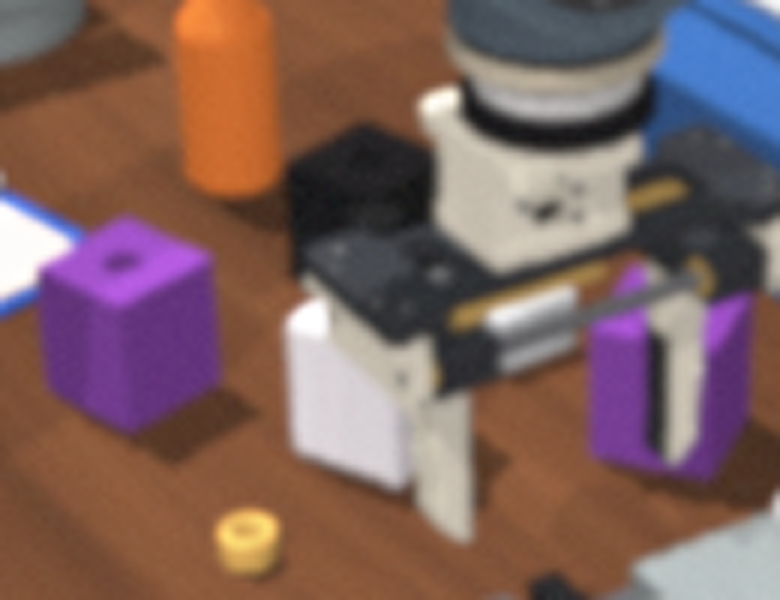

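The handle top is at (254,512) in the crop, matching the projection of the TCP at (254.5,512.8). Descending and gripping.

Request:
apply_moves(
  steps=[
    [1,0,40,0,0,0,-1],
    [1,0,75,0,0,0,-1],
    [1,0,88,0,0,0,-1],
    [1,0,88,0,0,0,0.5],
    [1,0,88,0,0,0,0.95],
  ],
  newtons=40,
)

```text
time: 12.45
tcp_pos: [0.4914, -0.1151, 0.1468]
tcp_rot: [2.275, 2.16, 0.006]
contact_force: [-0.1, -0.2, 0.2]
finger_gap: 0.837
```

Request:
apply_moves(
  steps=[
    [0,0,0,0,0,0,0.95],
    [0,0,0,0,0,0,0.95],
    [0,0,0,0,0,0,0.95],
    [0,0,0,0,0,0,0.95],
    [0,0,0,0,0,0,0.95],
  ],
)

```text
time: 13.08
tcp_pos: [0.4914, -0.1151, 0.1468]
tcp_rot: [2.276, 2.16, 0.006]
contact_force: [0.6, -0.1, 0.0]
finger_gap: 0.294
```

Request:
apply_moves(
  steps=[
    [0,0,0,0,0,0,0.95],
    [0,0,0,0,0,0,0.95],
    [0,0,0,0,0,0,0.95],
  ],
)

```text
time: 13.45
tcp_pos: [0.4905, -0.115, 0.1466]
tcp_rot: [2.277, 2.162, 0.004]
contact_force: [-6.0, -1.9, 4.9]
finger_gap: 0.17
```

```bash
python3 -c "
from h import *
im=viewer.get_image('side');crop(im,245,170,375,305,5,'pics/s12.png')
im=viewer.get_image('top');crop(im,190,160,345,260,5,'pics/t12.png')
goto([.491-.033,-.1148+.0017,.145])"
```

```text
t 13.55 tcp [ 0.4906 -0.115   0.1466] F [-4.7004 -0.7419  4.4931] gap 0.166446020392255
shift mm [  0.2512 -32.6161   1.5021] turn [ 0.003  -0.0004 -0.0029]
```

View pics/s12.png

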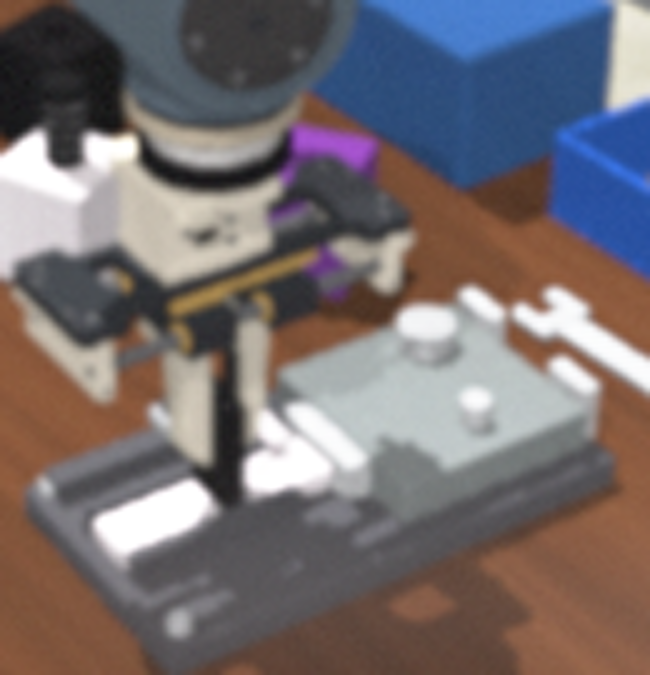

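View pics/t12.png

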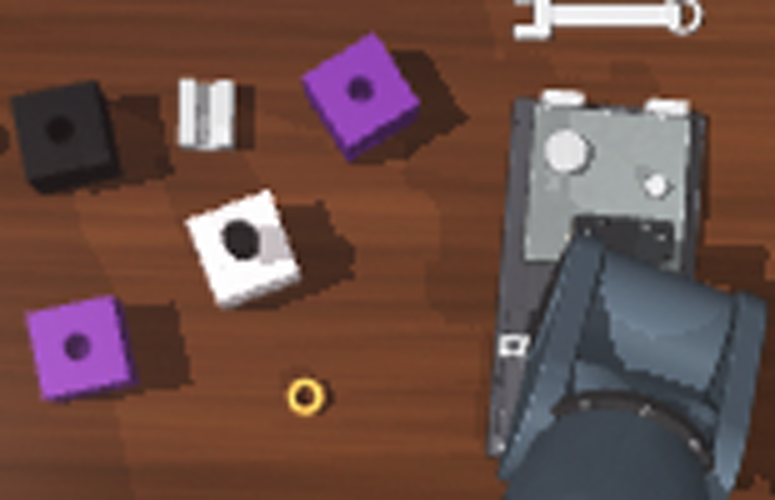

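The slide is gripped at 16 mm opening and still fully in. The stylus stands in its stand, at (240,240) in the top crop. Before pulling I'll refine the index-to-mark distance from the first pictures.

Run:
```python
from h import *
t=cv2.imread("pics/top0.png")[:,:,::-1]; s=cv2.imread("pics/side0.png")[:,:,::-1]
crop(t,286,212,324,240,20,"pics/t0z.png"); crop(s,268,240,312,272,18,"pics/s0z.png")
yaw=-.05; u=np.r_[np.cos(yaw),np.sin(yaw),0]; v=np.r_[-u[1],u[0],0]
H=np.r_[.4906,-.115,.041]
I=H+.045*u+.040*v
print("index", (proj("top",I)[0]-[286,212])*20,(proj("side",I)[0]-[268,240])*18)
for d in (.025,.03,.035,.04):
    M=I-d*u+.004*v; print(d,(proj("top",M)[0]-[286,212])*20,(proj("side",M)[0]-[268,240])*18)
```

```text
index [228.6445 160.0164] [478.8717 218.2915]
0.025 [198.3376 289.5852] [321.9908 260.7554]
0.03 [196.4722 315.8995] [293.2826 272.0971]
0.035 [194.6054 342.2351] [264.4731 283.4782]
0.04 [192.7373 368.592 ] [235.5619 294.8989]
```

View pics/t0z.png

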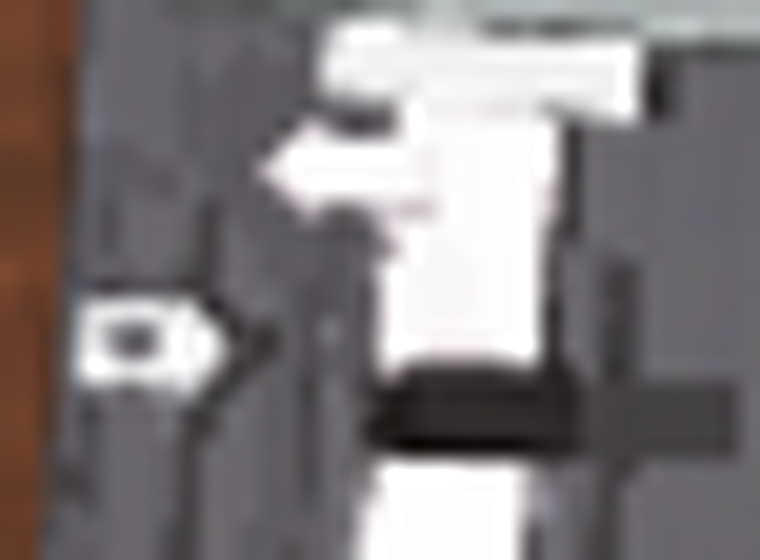

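View pics/s0z.png

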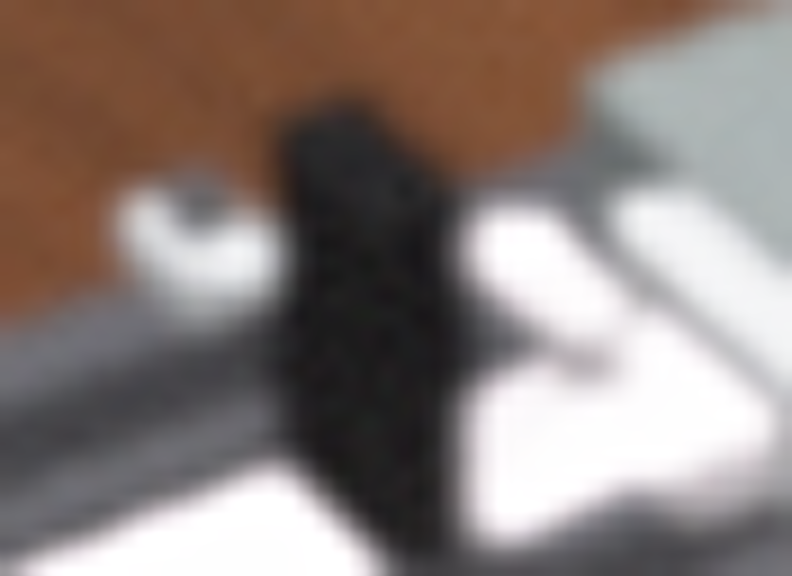

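Top zoom: index tip (258,168), mark tip (235,346). At 5.27 px/mm, with tilt corrected, that gives a travel of about 34 mm. Pulling in small steps.

Request:
apply_moves(
  steps=[
    [0,-6,0,0,0,0,0.95],
    [0,-12,0,0,0,0,0.95],
    [0,-18,0,0,0,0,0.95],
    [0,-24,0,0,0,0,0.95],
    [0,-28,0,0,0,0,0.95],
  ],
)

```text
time: 14.18
tcp_pos: [0.4629, -0.1136, 0.1466]
tcp_rot: [2.276, 2.16, 0.006]
contact_force: [7.4, 0.8, -5.5]
finger_gap: 0.168
```

Request:
apply_moves(
  steps=[
    [0,0,0,0,0,0,0.95],
  ],
)

```text
time: 14.3
tcp_pos: [0.463, -0.1136, 0.1466]
tcp_rot: [2.275, 2.159, 0.007]
contact_force: [7.1, 0.0, -5.2]
finger_gap: 0.173
```

```bash
python3 -c "
from h import *
im=viewer.get_image('side');crop(im,260,230,325,282,12,'pics/s13.png')
im=viewer.get_image('top');crop(im,280,170,345,260,6,'pics/t13.png')
o=sensors.get_obs();print(o['tcp_pos'],o['contact_force'],(o['tcp_pos']-[.4906,-.115,.1466])@[np.cos(.05),-np.sin(.05),0], R.from_rotvec(o['tcp_rot']).as_matrix())"
```

```text
[ 0.4631 -0.1136  0.1466] [ 5.6794  1.6072 -4.1332] -0.027495968557539763 [[ 0.0522  0.9986  0.0065]
 [ 0.9986 -0.0522 -0.0002]
 [ 0.0001  0.0065 -1.    ]]
```

View pics/s13.png

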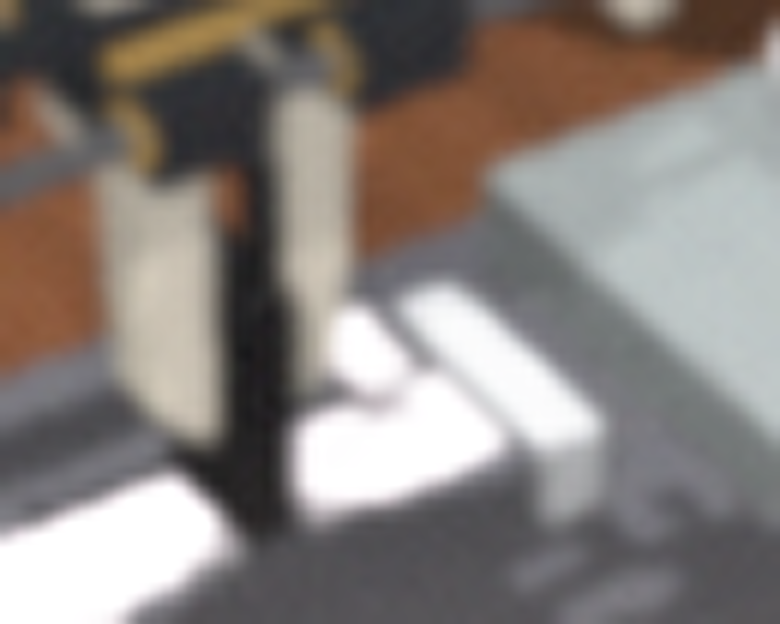

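View pics/t13.png

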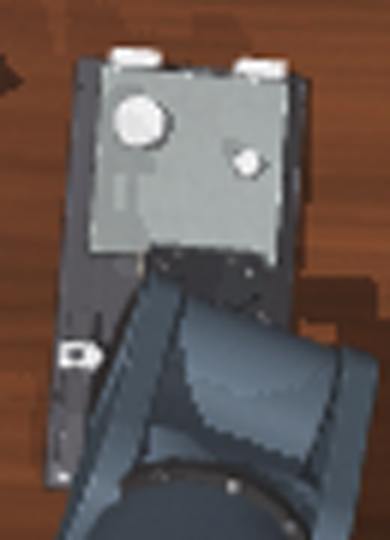

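Run:
```python
from h import *
u=np.r_[np.cos(.05),-np.sin(.05),0];v=np.r_[np.sin(.05),np.cos(.05),0]
H=np.r_[.4906,-.115,0]
for z in(.041,.046,.05):
  for n,uv in(("top",full((132,340),20,286,212)),("side",full((203,205),18,268,240))):
    p=plane(n,uv,z)-H; print(z,n,"screw: travel",45-1e3*(p@u),"y",1e3*(p@v))
for n,uv in(("top",full((258,168),20,286,212)),("side",full((485,212),18,268,240)),("top",full((235,346),20,286,212))):
    p=plane(n,uv,.041)-H; print(n,"index/mark x",1e3*(p@u),"y",1e3*(p@v))
```

```text
0.041 top screw: travel 33.87124284240326 y 57.77401691778825
0.041 side screw: travel 32.43680615145615 y 67.56930250592889
0.046 top screw: travel 34.24018580961205 y 58.1146590342528
0.046 side screw: travel 35.881108029041634 y 61.87832564517622
0.05 top screw: travel 34.53534018337899 y 58.38717272742444
0.05 side screw: travel 38.63654953111012 y 57.325544156574196
top index/mark x 45.59000096263729 y 36.25913919741263
side index/mark x 46.70202516264332 y 43.22040961287084
top index/mark x 11.54782326190815 y 38.241041885943595
```

The top and side readings agree on about 34 mm. Finishing the pull: 27.5 mm done, 6.7 mm to go.

Request:
apply_moves(
  steps=[
    [0,-3,0,0,0,0,0.95],
    [0,-6,0,0,0,0,0.95],
    [0,-7,0,0,0,0,0.95],
    [0,-7,0,0,0,0,0.95],
  ],
)

```text
time: 14.9
tcp_pos: [0.4565, -0.1132, 0.1466]
tcp_rot: [2.274, 2.159, 0.009]
contact_force: [6.4, 1.0, -4.5]
finger_gap: 0.171
```

Run:
```python
from h import *
im=viewer.get_image('side');crop(im,260,230,325,282,12,'pics/s14.png');crop(im,195,150,325,250,6,'pics/s14b.png')
o=sensors.get_obs();print(o['time'],o['tcp_pos'],o['contact_force'],(o['tcp_pos']-[.4906,-.115,.1466])@[np.cos(.05),-np.sin(.05),0])
u=np.r_[np.cos(.05),-np.sin(.05),0];v=np.r_[np.sin(.05),np.cos(.05),0]
M=np.r_[.4906,-.115,.041]+(.045-.0342)*u
for y in(.036,.04,.044,.05):print(y,(proj("side",M+y*v)[0]-[260,230])*12)
```

```text
14.95 [ 0.4565 -0.1132  0.1466] [ 6.847  -0.428  -4.4141] -0.034123377454401256
0.036 [294.8894 326.4736]
0.04 [285.1196 317.101 ]
0.044 [275.393  307.7697]
0.05 [260.8833 293.8494]
```

View pics/s14.png

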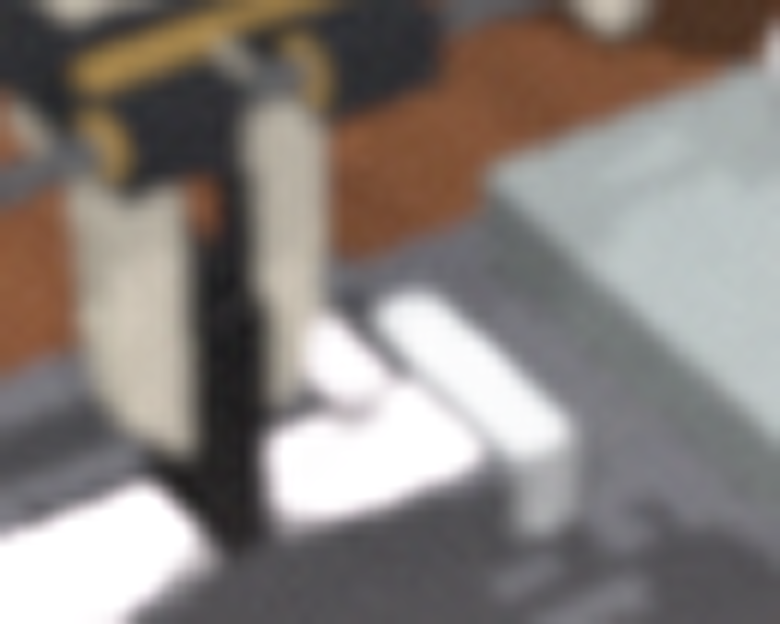

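View pics/s14b.png

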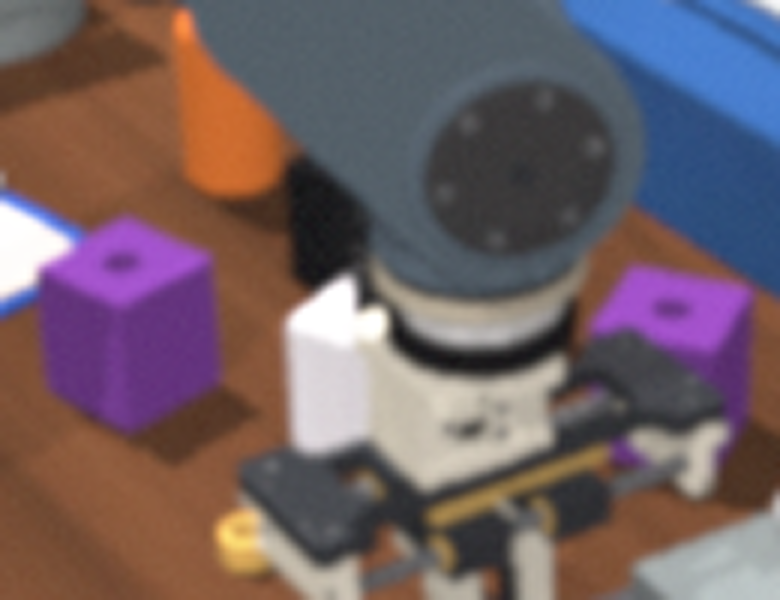

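The index has moved, and the jaw corner shifted (-10.9,+3.3) px from the first side picture, which matches 34 mm without slip. Now a last check of the stylus and mark in the top view.

Request:
apply_moves(
  steps=[
    [0,0,0,0,0,0,0.95],
    [0,0,0,0,0,0,0.95],
  ],
)

```text
time: 15.2
tcp_pos: [0.4569, -0.1132, 0.1466]
tcp_rot: [2.274, 2.158, 0.01]
contact_force: [7.5, 0.8, -5.8]
finger_gap: 0.172
```

Run:
```python
from h import *
im=viewer.get_image('top');crop(im,190,150,345,260,5,'pics/t15.png')
o=sensors.get_obs();print(o['time'],o['tcp_pos'],o['contact_force'],o['joint_velocities'],o['finger_gap'],(o['tcp_pos']-[.4906,-.115,.1466])@[np.cos(.05),-np.sin(.05),0])
```

```text
15.25 [ 0.4569 -0.1132  0.1466] [ 7.725   0.8951 -3.6092] [ 0.0001  0.0002  0.0006 -0.0002  0.0003  0.0015] 0.17223387758716963 -0.03374811240773431
```

View pics/t15.png

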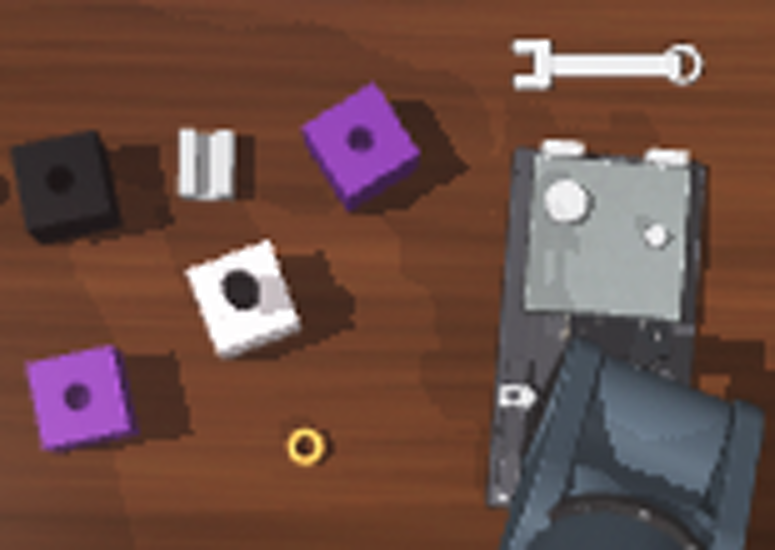

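The stylus is upright in the stand at (240,290), the mark is unmoved with its screw at (514,396), and the bystanders are in place. The arm is still, with the slide at about 33.8 mm. Handing in.

```bash
python3 -c "
from workcell import manip
print(manip.sign_off())"
```

```text
the job is handed in; nothing more can be done
None
```

The job is handed in at about 15 s of the 58 s allowed. The one thing I could not see directly is the index and mark facing each other, because the finger and arm hid both points at the end.

- **Touches:** I touched the stylus onto the small boss and then the large one, each at about 8 N and held for more than 0.3 s. The side view showed the tip on each boss top.
- **Stylus:** It went back into the aluminium stand with no contact force and was released. It shows upright in the last top view.
- **Slide:** I gripped it at 40 N and pulled it about 33.8 mm, and it is still held there. The distance measured from the first pictures was about 34 mm. The gripper's travel and the shift of the slide's jaw in the side view agree with that. The arm was still at the end, with a spring force of about 7.5 N.
- **Mark and bystanders:** In the final top view the mark, V-block, bush and wrench are where they started. The hammer, bowl, bottle and stamp were outside that crop, and I did not re-check them; the arm touched none of them that I know of.
- **Disagreement:** The two cameras differed by up to about 5 mm in world y. I averaged them, and the gripper's contact with the stylus and the handle confirmed the result.

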